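# Put the drying frame on its kickstand and hold it upright

## Robot

A 6-joint arm with a two-finger parallel gripper is mounted at the origin on the work surface. World frame = base frame: x ahead of the robot, y to its left, z up, the work surface at z = 0. Lengths are in m, angles in rad, forces in N, time in s.
With the tool pointing down it reaches from about 0.375 to 0.9 m from the base axis. Payload 3.1 kg.
Tool frame: the origin (TCP) lies on the mounting face of the last link; the fingertips stand 182 mm ahead of it and the grasp point (between the pads) lies 164 mm ahead of it; z points along the fingers, y is the direction in which the jaws open and shut (so a half turn about z gives the same grasp; the last joint's range is limited). The gripper opens to 87 mm and grips with 3 to 60 N. Pads are 19 mm wide; open, the fingers measure 117 mm over their backs; the gripper's body (75 mm by 190 mm) begins 51 mm behind the grasp point.
Start: joints at [-1.325, 0.527, 1.433, -0, 1.181, -0.178], TCP at [0.258, -0.569, 0.405] pointing down, gripper open.
Joint ranges: [-3.08, 3.08], [-0.75, 2.2], [0.22, 2.44], [-1.43, 4.57], [0, 2.65], [-2.85, 2.85]. Speed limits (rad/s): [2.79, 2.79, 3.14, 3.14, 3.14, 3.14].

## Interface

Orientations are given as a unit quaternion [x, y, z, w].
In Python, from rig import robot, camera, camera_model gives the robot as it stands.
- The arm moves only by the tool drive_tool, never from a script. Its argument "plan" is a list that holds one entry, the list of rows, each a list of 6 numbers: the shift along the world's x, y, z in units of 2.5 cm (1.0 is 2.5 cm), then the turn, a rotation vector about the world's x, y, z in units of 6 degrees (1.0 is 6 degrees). A call has 1 to 8 rows; each row shifts and turns the commanded pose from where the row before left it; what a row does not reach is not made up. A row lasts 1/8 s, in which the tool goes at most 62.5 mm and 10.7 degrees, less where a joint would pass 70% of its speed; a pose out of reach is approached as far as the arm can. A call with a number of a shift or a turn outside -1 to 1 is refused whole. A call with a gripper value outside its range is refused whole. "grip" is the closure, from 0 (fully open) to 1 (shut), set as the call begins (left out, the last holds). The fingers move at their own pace and stop on an object; "force" is the grip in N (left out, the last holds). Time passes only in rows, so rows that do not move let the fingers close. It gives the time, the measured TCP pose, the force and the opening at its end, in the units of the state.
- robot.get_obs(): the state, without advancing time (a new reading comes with each control period).
- camera(name): name is "scene" or "top" or "wrist"; returns the picture (384x512x3 uint8, red, green, blue); there is no depth.
- camera_model(name): a dict with "K" (3x3 intrinsics, pixels), "world_to_cam" (4x4, takes a point from world to camera coordinates); the wrist camera has in their place "tool_from_camera" (4x4, takes a point from camera to tool coordinates, whose origin is the TCP and whose axes are the flange's). Camera axes: x right, y up, looking along -z (the intrinsics and any distortion apply to the point x, -y, -z); pixel columns grow to the right and rows downward; lengths in m; the calibration is good to about 2 mm. A picture is of the moment at which its call begins: read the wrist's pose just before it. camera_model takes no time and is no camera call.
- robot.hand_in(): hands the job in, once; it reports no verdict.
The state is a dict: "time": time; "q": joint angles; "joint_velocities": joint speeds; "joint_torque": joint torques, N m; "position": TCP position; "tool_rot": TCP orientation; "ft_force": force on the tool from outside, world axes, zero at the start; "moment": the same for the moment, N m; "grip_width": finger opening in m.
Only numpy, scipy, OpenCV 4.12 (cv2) and the standard library are available. Lean on these libraries where they do the work, as an engineer would, in place of code of your own. Each camera call takes 0.05 s, during which the arm holds its last target.

## Task

Make the leaning labware drying frame ready for loading: first flip its kickstand over and down, pressing it past straight-down until it is fully home against its stop. Then pull the frame upright by its top rail until the kickstand's foot stands firmly on the bench, and finish while still holding the rail there, because the frame tips back if you let go. Leave the other things on the bench where they are.

Things in the scene. Friction and masses are not known exactly. Their poses are not given: they have to be found in the camera images.
- hub: Grey steel base of the drying frame, fixed to the bench: plate 130 x 300 x 12 mm (50 mm to -x, 80 mm to +x of the origin), bearing blocks 58 mm high at y = +-135 mm. Origin on the bench surface under the frame's hinge axis, mid-width. x points away from the robot, y along the hinge axis to the left, z up; yawed up to 0.3 rad. Two thin rear posts (x 55, y +-105, 136 mm high) are the frame's rest.
- axis_mid (a point): Middle of the frame's hinge axis, 40 mm above the hub's origin. The axis runs along the hub's y.
- frame (a joint): Tilt of the frame: 0 = upright, positive = leaning away from the robot (to the hub's +x). It rests at 0.38 rad. A return spring and its weight tip it back to there; raising and holding it takes about 3 to 5 N at the top rail. With the kickstand home, its foot meets the bench at 0 and stops the frame from going farther towards the robot.
- frame_middle (a point): Point in the frame's mid plane, 100 mm up the frame from the hinge axis. The open frame has two 14 mm round uprights at y = +-105 mm, 230 mm long from the hinge axis to the top rail, and cross bars 12 mm thick at 72 and 135 mm from the axis. Its axes are the hub's when upright.
- crossbar_mid (a point): Middle of the upper cross bar, 135 mm up the frame from the hinge axis. Short white drying pegs stand out from both cross bars on the far side, up to 60 mm behind the frame.
- kickstand (a joint): Kickstand angle about an axis square to the frame's plane. 0 = stowed: up, leaning 0.44 rad to the hub's +y side. It grows over the top to the -y side: 0.44 straight up, 2.01 level to -y, 3.58 straight down, 3.73 = home at its stop, 0.15 rad past straight down to +y. Starts at 0 to 0.2. Pushed 0.4 past the top it falls by its weight but stops about 0.3 short of straight down.
- kick_pivot (a point): The kickstand's pivot, a 26 mm steel boss on the robot's side of the lower cross bar, 72 mm up the frame from the hinge axis, mid-width, 18 mm in front of the frame's plane. Friction in it keeps the leg where it is left near straight down: it has to be pressed the rest of the way home towards +y, with under 2 N at the foot, and then stays.
- foot: Black rubber ball, 20 mm diameter, at the end of the kickstand's 12 mm steel rod, which slants out to it from the pivot boss. Origin at its centre, which circles at 103 mm radius about the pivot in a plane 85 mm in front of the frame's. It hangs clear of the bench (centre about 45 mm up) while the frame leans back with the kickstand down.
- rail (a point): The frame's top rail, a plain round steel bar 16 mm thick and 226 mm long along the hub's y axis, free underneath between the uprights (95 mm clear down to the next bar). This point is the middle of its axis, 230 mm from the hinge axis (270 mm above the bench when upright).
- beaker: Clear plastic beaker, 76 mm across, 95 mm high, bystander; origin at the centre of its underside.
- tube_rack: Orange block rack with capped tubes, 75 x 100 mm, 85 mm high, bystander; origin at the centre of its underside.
- timer: Small white bench timer, 50 x 65 x 22 mm, bystander; origin at the centre of its underside.
- reagent_bottle: Clear glass bottle with a blue cap, 86 mm across, 160 mm high, bystander; origin at the centre of its underside.
- jar: Amber glass jar with a white cap, 64 mm across, 75 mm high, bystander; origin at the centre of its underside.
- tip_box: Grey box with a clear lid, 85 x 120 x 62 mm, bystander; origin at the centre of its underside.

How it is judged:
On the way, in this order (a step that is already met when the one before it is completed fails the run):
1. the kickstand is flipped down past straight-down and home at its stop (within 0.09 rad) while the frame still leans back (value of joint kickstand above 3.64 rad and value of joint frame above 0.12 rad), for 0.2 s.
2. the frame is held upright by its top rail with the kickstand's foot standing on the bench (value of joint kickstand above 3.64 rad and value of joint frame between -0.05 and 0.05 rad and contact force between foot and table above 0.5 N and contact force between the fingers and top_rail above 1 N), for 0.3 s.
At the end, for the whole second after the job is handed in: The kickstand is home (joint above 3.64 rad), the frame is within 0.05 rad of upright and still (below 0.08 rad/s), the foot presses on the bench with more than 0.5 N, and the fingers hold the top rail with more than 1 N of contact (all of step 2 and velocity of joint frame between -0.08 and 0.08 rad/s); the arm keeps its last pose, push and grip.
It fails at once if a bystander is shifted by more than 30 mm or tipped over (distance of any of beaker, tube_rack, timer, reagent_bottle, jar, tip_box from where it was at the start of the episode above 0.03 m or angle between any of beaker, tube_rack, timer, reagent_bottle, jar, tip_box's own z axis and vertical above 0.4 rad).
It also fails if it takes over 51 s, if anything falls off the work surface, if the arm or the gripper's body presses on something with over 40 N, if the wrist force passes 120 N, or if a joint passes its speed limit or range.

## Working session

There is one attempt and no reset: what is moved stays moved. The work goes in short steps, Python scripts to look and compute and a tool call to move; the robot and the scene stay as the last step left them, time stands still between calls to the robot, and variables do not carry over. Pictures are saved under pics/ and viewed, and the job is handed in when it is done.

Besides the shell and the picture viewer there is one more tool, called after "Call:" as name([rows], argument=value, ...), one row to a line, values as JSON. drive_tool: Moves the arm, as the interface text tells. Shifts and turns lie within -1 to 1; 1 stands for 2.5 cm of shift or 6 degrees of turn. Its arguments: {"type":"object","properties":{"plan":{"type":"array","items":{"type":"array","items":{"type":"array","items":{"type":"number","minimum":-1,"maximum":1}}}},"grip":{"type":"number"},"force":{"type":"number"}},"required":["plan"]}

```bash
mkdir -p pics; ls
python3 - <<'E'
from rig import robot,camera,camera_model
import cv2,json
o=robot.get_obs();print(o['time'],o['position'],o['tool_rot'],o['grip_width'])
for n in ['scene','top','wrist']:
    cv2.imwrite(f'pics/{n}0.png',cv2.cvtColor(camera(n),cv2.COLOR_RGB2BGR));print(n,camera_model(n))
E
```

```text
pics
0.0 [ 0.2575282  -0.56911186  0.40375631] [ 9.77530449e-01  2.10791419e-01 -4.13786759e-05 -1.09423493e-03] 0.08726936850389258
scene {'K': array([[400.56559806,   0.        , 258.86898661],
       [  0.        , 400.56559806, 191.03811496],
       [  0.        ,   0.        ,   1.        ]]), 'world_to_cam': array([[ 0.46442467,  0.88560353, -0.00401328, -0.31728454],
       [-0.53365187,  0.28346636,  0.7967826 ,  0.17027772],
       [ 0.70677111, -0.3679038 ,  0.60425275, -1.52808019],
       [ 0.        ,  0.        ,  0.        ,  1.        ]])}
top {'K': array([[423.16170706,   0.        , 253.37074853],
       [  0.        , 423.16170706, 189.69437256],
       [  0.        ,   0.        ,   1.        ]]), 'world_to_cam': array([[ 0.02512989, -0.99943271, -0.02242183,  0.03514259],
       [ 0.99634077,  0.02320671,  0.08225879, -0.58633288],
       [-0.08169179, -0.02440694,  0.99635875, -1.39877686],
       [ 0.        ,  0.        ,  0.        ,  1.        ]])}
wrist {'K': array([[333.70284255,   0.        , 254.04305698],
       [  0.        , 333.70284255, 191.01633917],
       [  0.        ,   0.        ,   1.        ]]), 'tool_from_camera': array([[ 2.90883334e-04,  9.54829058e-01,  2.97155492e-01,
         8.25221289e-02],
       [ 9.99999941e-01, -2.23596055e-04, -2.60426976e-04,
        -1.02155275e-04],
       [-1.82220449e-04,  2.97155550e-01, -9.54829066e-01,
         2.07814539e-02],
       [ 0.00000000e+00,  0.00000000e+00,  0.00000000e+00,
         1.00000000e+00]])}
```

View pics/scene0.png

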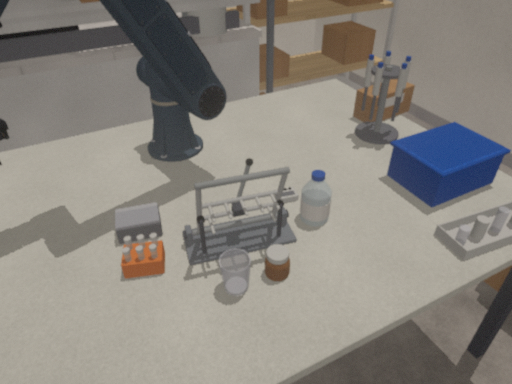

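View pics/top0.png

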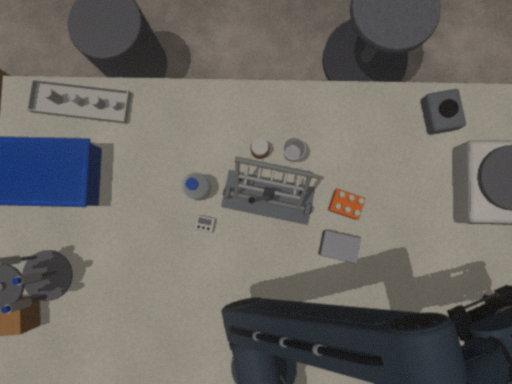

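View pics/wrist0.png

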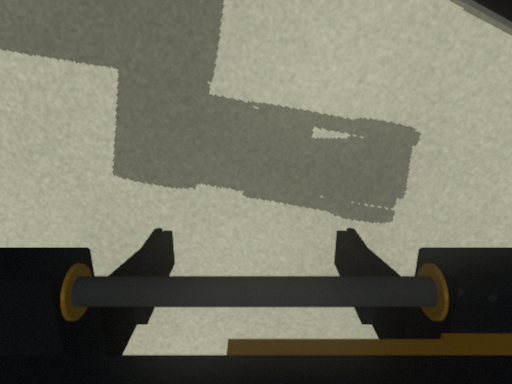

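The top view shows the hub plate near (267,197), the rail near (273,165), and the foot near (252,200). Next I'll zoom in.

Run:
```python
import cv2
a=cv2.imread('pics/top0.png')[130:250,180:340];cv2.imwrite('pics/top0z.png',cv2.resize(a,(800,600),interpolation=cv2.INTER_CUBIC))
a=cv2.imread('pics/scene0.png')[150:270,170:330];cv2.imwrite('pics/scene0z.png',cv2.resize(a,(800,600),interpolation=cv2.INTER_CUBIC))
```

```text
(no output)
```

View pics/top0z.png

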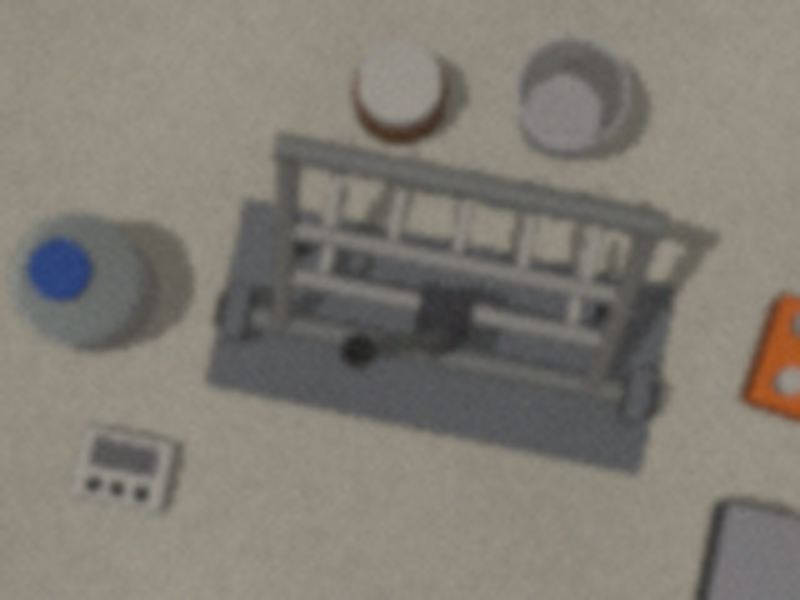

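View pics/scene0z.png

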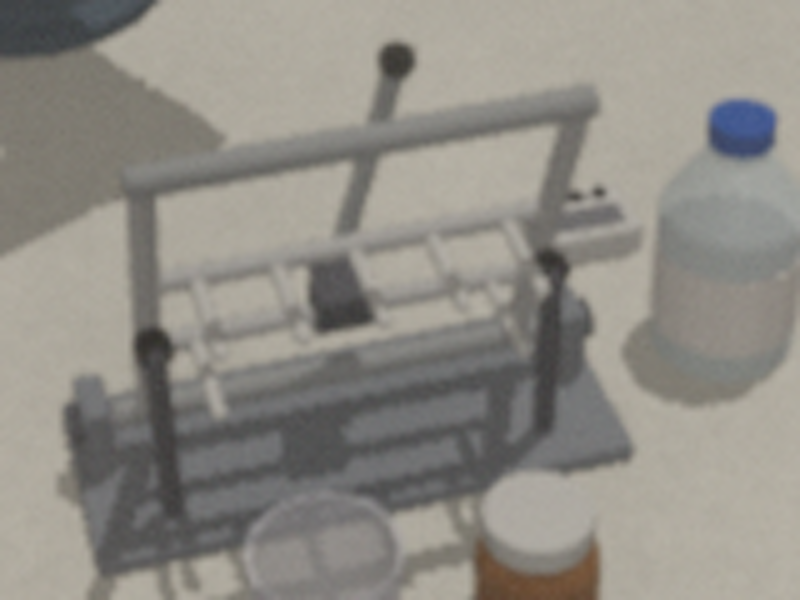

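```bash
cat > m.py <<'E'
import numpy as np,cv2
from rig import robot,camera,camera_model
def proj(n,P):
    m=camera_model(n);P=np.atleast_2d(P);c=P@m['world_to_cam'][:3,:3].T+m['world_to_cam'][:3,3]
    return np.c_[m['K'][0,0]*c[:,0]/-c[:,2]+m['K'][0,2], m['K'][1,1]*-c[:,1]/-c[:,2]+m['K'][1,2]]
def hub(h,p):
    p=np.atleast_2d(p);c,s=np.cos(h[2]),np.sin(h[2])
    return np.c_[h[0]+c*p[:,0]-s*p[:,1],h[1]+s*p[:,0]+c*p[:,1],p[:,2]]
def fr(h,t,p): # frame pts, p rel to hinge: x out-of-plane, y, z up frame ; t tilt
    p=np.atleast_2d(p);c,s=np.cos(t),np.sin(t)
    return hub(h,np.c_[c*p[:,0]+s*p[:,2],p[:,1],.04-s*p[:,0]+c*p[:,2]])
def foot(h,t,k,r=.103,d=.085):
    a=k-.44
    return fr(h,t,[-d,-r*np.sin(a),.072+r*np.cos(a)])
E
cat > fit.py <<'E'
from m import *
from scipy.optimize import least_squares
z=lambda u,o:((np.array(u)+.5)/5-.5+np.array(o))
T=(180,130);S=(170,150)
ob=[('top','h',[-.05,.15,.012],z((208,383),T)),('top','h',[-.05,-.15,.012],z((637,471),T)),('top','h',[.08,.15,.012],z((247,201),T)),
('top','f',[0,.113,.23],z((278,145),T)),('top','f',[0,-.113,.23],z((667,222),T)),('top','k',None,z((358,350),T)),
('scene','f',[0,.113,.23],z((596,100),S)),('scene','f',[0,-.113,.23],z((125,182),S)),('scene','k',None,z((396,61),S)),
('scene','h',[.08,.15,.012],z((632,450),S)),('scene','h',[.08,-.15,.012],z((105,568),S))]
def res(v):
    r=[]
    for n,t,p,u in ob:
        P={'h':lambda:hub(v[:3],p),'f':lambda:fr(v[:3],v[3],p),'k':lambda:foot(v[:3],v[3],v[4])}[t]()
        r.append(proj(n,P)[0]-u)
    return np.concatenate(r)
s=least_squares(res,[.6,0,0,.38,.1],loss='soft_l1')
print(s.x.round(4));print(res(s.x).reshape(-1,2).round(1).tolist())
h=s.x[:3];t=s.x[3]
print('foot',foot(h,t,s.x[4]),'rail',fr(h,t,[0,0,.23]),'pivot',fr(h,t,[-.018,0,.072]))
for k in [.44,1,1.5,2,2.5,3,3.3,3.58,3.73]: print(k,foot(h,t,k).round(3))
print('up rail',fr(h,0,[0,0,.23]))
E
python3 fit.py
```

```text
[ 0.5502  0.0017 -0.1781  0.3766 -0.0028]
[[-0.3, 0.0], [1.0, 0.4], [-0.2, -0.9], [-0.2, 0.2], [0.4, 0.5], [0.5, 0.1], [0.4, -0.4], [0.0, 0.6], [0.5, 0.0], [1.5, -0.9], [-1.1, 0.1]]
foot [[0.53992836 0.04841905 0.22475884]] rail [[ 0.63340679 -0.01324622  0.25388068]] pivot [[5.59743965e-01 1.20319734e-05 1.13573847e-01]]
0.44 [[0.536 0.004 0.234]]
1 [[ 0.52  -0.048  0.219]]
1.5 [[ 0.501 -0.081  0.185]]
2 [[ 0.481 -0.09   0.139]]
2.5 [[ 0.465 -0.075  0.093]]
3 [[ 0.457 -0.039  0.058]]
3.3 [[ 0.458 -0.011  0.046]]
3.58 [[0.461 0.018 0.042]]
3.73 [[0.464 0.033 0.043]]
up rail [[0.55015692 0.00173756 0.27      ]]
```

```bash
cat >> m.py <<'E'
def back(n,u,z):
    m=camera_model(n);R=m['world_to_cam'][:3,:3];t=m['world_to_cam'][:3,3];K=m['K']
    d=R.T@np.array([(u[0]-K[0,2])/K[0,0],-(u[1]-K[1,2])/K[1,1],-1]);c=-R.T@t
    return c+d*(z-c[2])/d[2]
H=np.array([.5502,.0017,-.1781]);TI=.3766
def inhub(P):
    d=np.array(P)[:2]-H[:2];c,s=np.cos(H[2]),np.sin(H[2]);return np.array([c*d[0]+s*d[1],-s*d[0]+c*d[1]])
E
python3 - <<'E'
from m import *
for n,u,z in [('timer',(205,224),.022),('tip',(340,244),.062),('bottle',(192,184),.16),('jar',(260,147),.075),('beaker',(293,155),0),('rack',(348,202),.085)]:
    p=back('top',u,z);print(n,p.round(3),inhub(p).round(3))
E
```

```text
timer [0.466 0.209 0.022] [-0.119  0.189]
tip [ 0.413 -0.235  0.062] [-0.093 -0.258]
bottle [0.587 0.234 0.16 ] [-0.005  0.235]
jar [0.722 0.03  0.075] [0.164 0.058]
beaker [ 0.71  -0.083  0.   ] [ 0.172 -0.055]
rack [ 0.548 -0.256  0.085] [ 0.043 -0.254]
```

Call:
drive_tool([
  [[0, 0.5, 1, 0, 0, 0], [0, 1, 1, 0, 0, 0], [0.4, 1, 1, 0, 0, 0], [0.4, 1, 1, 0, 0, 0], [0.4, 1, 0, 0, 0, -1], [0.4, 1, 0, 0, 0, -1], [0.4, 1, 0, 0, 0, -1], [0.4, 1, 0, 0, 0, -1]],
], grip=1)

```text
time: 1.15
position: [0.3178, -0.3809, 0.5045]
tool_rot: [1.0, 0.001, -0.0, -0.0]
ft_force: [0.5, 0.4, -0.2]
grip_width: 0.015
```

Call:
drive_tool([
  [[0.4, 1, 0, 0, 0, -1], [0.4, 1, 0, 0, 0, -0.75], [0.4, 1, 0, 0, 0, 0], [0.4, 1, 0, 0, 0, 0], [0.4, 1, 0, 0, 0, 0], [0.4, 1, 0, 0, 0, 0], [0.4, 1, 0, 0, 0, 0], [0.4, 1, 0, 0, 0, 0]],
])

```text
time: 2.15
position: [0.3977, -0.1809, 0.5046]
tool_rot: [0.996, -0.089, -0.0, -0.0]
ft_force: [1.3, -0.4, -0.4]
grip_width: 0.0009
```

Call:
drive_tool([
  [[0.5, 1, 0, 0, 0, 0], [0.5, 1, 0, 0, 0, 0], [0.5, 1, 0, 0, 0, 0], [0.5, 1, 0, 0, 0, 0], [0.5, 1, 0, 0, 0, 0], [0.5, 1, 0, 0, 0, 0], [0.5, 1, 0, 0, 0, 0], [0.5, 1, 0, 0, 0, 0]],
])

```text
time: 3.15
position: [0.4978, 0.019, 0.5045]
tool_rot: [0.996, -0.089, -0.0, -0.0]
ft_force: [0.2, 0.3, -0.5]
grip_width: 0.0002
```

Call:
drive_tool([
  [[0.5, 1, 0, 0, 0, 0], [0.5, 1, 0, 0, 0, 0], [0.5, 1, 0, 0, 0, 0], [0.4, 0.8, 0, 0, 0, 0], [0, 0, -1, 0, 0, 0], [0, 0, -1, 0, 0, 0], [0, 0, -1, 0, 0, 0], [0, 0, -1, 0, 0, 0]],
])

```text
time: 4.15
position: [0.5451, 0.1132, 0.4038]
tool_rot: [0.996, -0.089, -0.0, 0.0]
ft_force: [-0.5, -0.9, 0.9]
grip_width: 0.0006
```

Call:
drive_tool([
  [[0, 0, -0.8, 0, 0, 0], [0, 0, -0.5, 0, 0, 0], [0, 0, 0, 0, 0, 0]],
])

```text
time: 4.53
position: [0.545, 0.1131, 0.3714]
tool_rot: [0.996, -0.089, -0.001, 0.0]
ft_force: [-0.4, -0.5, 0.0]
grip_width: 0.0006
```

```bash
cat > look.py <<'E'
import sys
from m import *
i=sys.argv[1]
a=camera('top')[130:250,180:340];b=camera('scene')[150:270,170:330]
c=np.hstack([cv2.resize(x,(400,300),interpolation=cv2.INTER_CUBIC) for x in(a,b)])
cv2.imwrite(f'pics/l{i}.png',c[...,::-1]);o=robot.get_obs();print(o['time'],o['position'],o['ft_force'],o['grip_width'])
E
python3 look.py 1
```

```text
4.625 [0.54546498 0.11311808 0.37278223] [0.01741394 0.72374009 0.07109715] 0.00017949512166644683
```

View pics/l1.png

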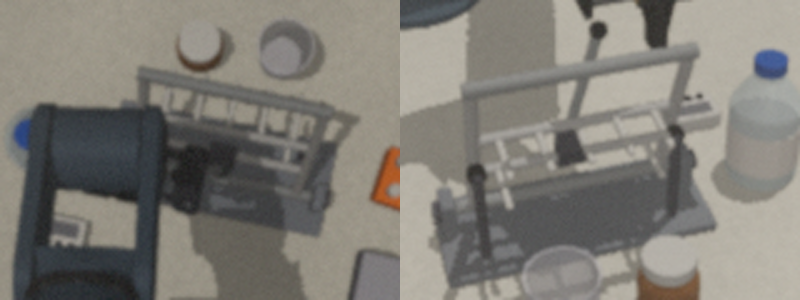

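Scene half: the fingers sit at about (655,25), clear to the right (+y) of the foot at (598,30). I'll push the foot over the top.

Call:
drive_tool([
  [[-0.16, -0.8, 0, 0, 0, 0], [-0.16, -0.8, 0, 0, 0, 0], [-0.16, -0.8, 0, 0, 0, 0], [-0.16, -0.8, 0, 0, 0, 0], [-0.16, -0.8, 0, 0, 0, 0], [-0.16, -0.8, 0, 0, 0, 0], [-0.16, -0.8, 0, 0, 0, 0], [-0.1, -0.4, 0, 0, 0, 0]],
])

```text
time: 5.62
position: [0.5142, -0.0387, 0.3729]
tool_rot: [0.996, -0.089, 0.001, 0.0]
ft_force: [-0.1, -0.2, 0.0]
grip_width: 0.0006
```

```bash
python3 look.py 2
```

```text
5.725 [ 0.51441083 -0.03830502  0.37277937] [ 0.0994215   0.07975488 -0.3301959 ] 0.0006627188833716787
```

View pics/l2.png

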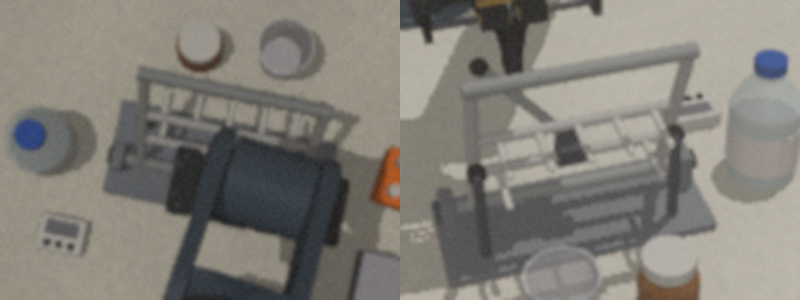

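Scene half: the foot has left the fingers and is falling to the -y side (480,68). I'll let it drop, then check.

Call:
drive_tool([
  [[0, 0, 0.5, 0, 0, 0], [0, 0, 0.5, 0, 0, 0], [0, 0, 0, 0, 0, 0], [0, 0, 0, 0, 0, 0], [-0.6, -0.4, 0, 0, 0, 0], [-0.6, -0.5, 0, 0, 0, 0], [-0.6, -0.5, 0, 0, 0, 0], [-0.6, -0.5, 0, 0, 0, 0]],
])

```text
time: 6.72
position: [0.4531, -0.0855, 0.3972]
tool_rot: [0.996, -0.089, -0.0, -0.0]
ft_force: [-0.9, -1.8, 0.8]
grip_width: 0.0006
```

```bash
python3 look.py 3
```

```text
6.825 [ 0.45268562 -0.08561712  0.3971182 ] [ 1.12147148 -0.15290072 -0.20240101] 0.0008562493420186913
```

View pics/l3.png

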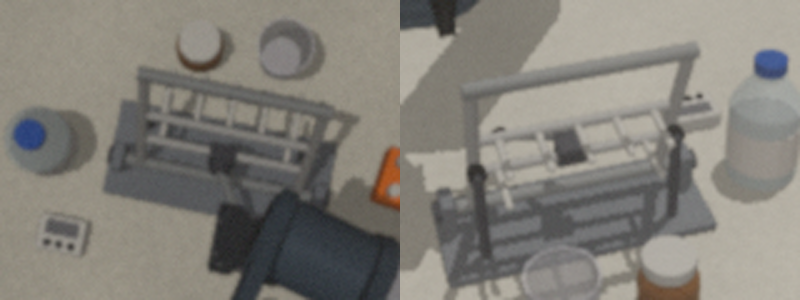

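```bash
python3 look.py 4
python3 - <<'E'
from m import *
for k in [1.8,2,2.3,2.6,3,3.3]:
    f=foot(H,TI,k);print(k,f.round(3),(proj('scene',f)[0]-[170,150])*2.5+[400,0],(proj('top',f)[0]-[180,130])*2.5)
E
```

```text
6.925 [ 0.45423795 -0.08503378  0.39738209] [-0.17827751 -0.56024882  0.1921378 ] 0.0004279552986982587
1.8 [[ 0.488 -0.09   0.158]] [460.35899526  92.76571472] [293.72984873 222.6595613 ]
2 [[ 0.481 -0.09   0.139]] [458.81019675 103.42722087] [293.10190797 229.25627486]
2.3 [[ 0.47  -0.084  0.111]] [463.53022387 117.41060717] [286.18076084 237.517225  ]
2.6 [[ 0.463 -0.07   0.085]] [475.75224561 128.04748354] [273.02945158 243.31227767]
3 [[ 0.457 -0.039  0.058]] [501.05117    135.94392822] [248.24058793 246.66435645]
3.3 [[ 0.458 -0.011  0.046]] [524.45542306 136.86412241] [226.28800509 245.80468935]
```

View pics/l4.png

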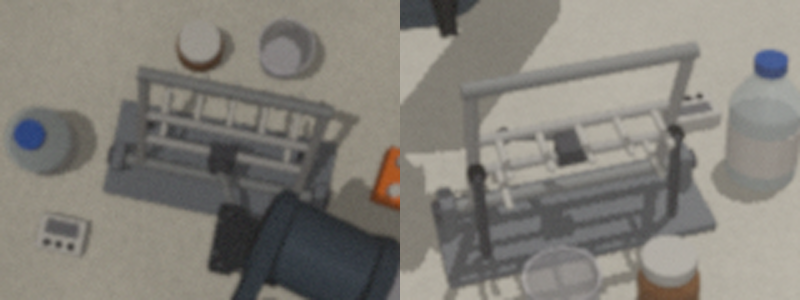

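The foot is at (503,133) in the scene half, so k≈3.0 and nearly at rest. I'll descend on its -y side.

Call:
drive_tool([
  [[0, -0.5, -0.6, 0, 0, 0], [0, 0, -1, 0, 0, 0], [0, 0, -1, 0, 0, 0], [0, 0, -1, 0, 0, 0], [0, 0, -1, 0, 0, 0], [0, 0, -1, 0, 0, 0], [0, 0, -1, 0, 0, 0], [0, 0, -0.6, 0, 0, 0]],
])

```text
time: 7.92
position: [0.4551, -0.0968, 0.216]
tool_rot: [0.996, -0.088, -0.0, -0.0]
ft_force: [0.5, -0.3, -0.2]
grip_width: 0.0004
```

Call:
drive_tool([
  [[0.1, 0.6, 0, 0, 0, 0], [0.1, 0.6, 0, 0, 0, 0], [0.1, 0.6, 0, 0, 0, 0], [0.1, 0.6, 0, 0, 0, 0], [0, 0, 0, 0, 0, 0]],
])

```text
time: 8.55
position: [0.4647, -0.0355, 0.2176]
tool_rot: [0.996, -0.087, 0.0, 0.0]
ft_force: [0.5, -0.7, 0.1]
grip_width: 0.0006
```

```bash
python3 look.py 5
```

```text
8.65 [ 0.46473708 -0.03660883  0.21748036] [-0.3284789  -0.32402069 -0.196439  ] 0.00032905215741990847
```

View pics/l5.png

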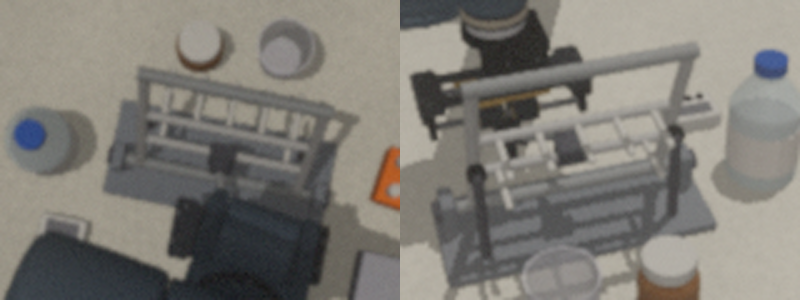

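Call:
drive_tool([
  [[0, 0.4, 0, 0, 0, 0], [0, 0.4, 0, 0, 0, 0], [0.05, 0.4, 0, 0, 0, 0], [0.05, 0.3, 0, 0, 0, 0], [0, 0, 0, 0, 0, 0]],
])

```text
time: 9.28
position: [0.4671, 0.0013, 0.2172]
tool_rot: [0.996, -0.088, -0.0, -0.0]
ft_force: [-0.2, 0.2, 0.3]
grip_width: 0.0007
```

Call:
drive_tool([
  [[0, 0.2, 0, 0, 0, 0], [0, 0, 0, 0, 0, 0]],
])

```text
time: 9.52
position: [0.4671, 0.0057, 0.2173]
tool_rot: [0.996, -0.088, -0.0, -0.0]
ft_force: [-1.1, 0.5, 0.1]
grip_width: 0.0007
```

Call:
drive_tool([
  [[0, 0.2, 0, 0, 0, 0], [0, 0, 0, 0, 0, 0]],
])

```text
time: 9.78
position: [0.467, 0.0108, 0.2173]
tool_rot: [0.996, -0.088, -0.0, -0.0]
ft_force: [0.6, 0.1, 0.5]
grip_width: 0.0003
```

```bash
python3 look.py 6;python3 - <<'E'
from m import *
for k in [3.3,3.58,3.73]:
    f=foot(H,TI,k);print(k,f.round(3),(proj('scene',f)[0]-[170,150])*2.5+[400,0],(proj('top',f)[0]-[180,130])*2.5)
E
```

```text
9.875 [0.46704506 0.01063659 0.21725128] [-0.25786887 -1.09807007  0.08372317] 0.0005380126739266827
3.3 [[ 0.458 -0.011  0.046]] [524.45542306 136.86412241] [226.28800509 245.80468935]
3.58 [[0.461 0.018 0.042]] [547.90738883 133.94435974] [204.84015318 242.51336552]
3.73 [[0.464 0.033 0.043]] [560.58013219 130.96897284] [193.45483785 239.83897377]
```

View pics/l6.png

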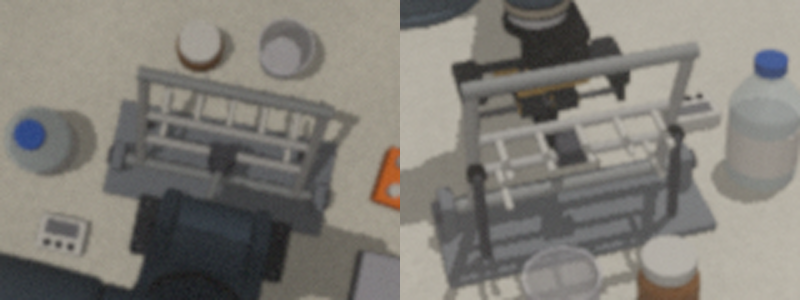

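Call:
drive_tool([
  [[0, 0.2, 0, 0, 0, 0], [0, 0, 0, 0, 0, 0]],
])

```text
time: 10.12
position: [0.4674, 0.0142, 0.2173]
tool_rot: [0.996, -0.087, 0.0, 0.001]
ft_force: [-1.5, -12.5, 0.3]
grip_width: 0.0001
```

Call:
drive_tool([
  [[0, 0.2, 0, 0, 0, 0], [0, 0, 0, 0, 0, 0]],
])

```text
time: 10.38
position: [0.4678, 0.0162, 0.2174]
tool_rot: [0.996, -0.086, 0.001, 0.004]
ft_force: [-4.7, -33.4, -1.3]
grip_width: 0.0007
```

```bash
cat > wl.py <<'E'
import sys
from m import *
o=robot.get_obs();cv2.imwrite(f'pics/w{sys.argv[1]}.png',camera('wrist')[...,::-1]);print(o['position'],o['ft_force'])
E
python3 wl.py 7
```

```text
[0.46776678 0.0161651  0.21735409] [ -4.69515262 -33.4082611   -1.26084676]
```

View pics/w7.png

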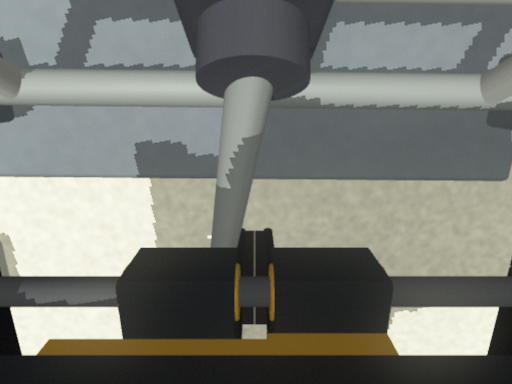

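The reaction rises steeply to 33 N, and the wrist view shows the rod slanting to +y (left) of straight down, so the leg is home at its stop. I'll back off and rise.

Call:
drive_tool([
  [[0, -0.4, 0, 0, 0, 0], [0, -0.6, 0, 0, 0, 0], [-0.6, -0.4, 0, 0, 0, 0], [-0.4, 0, 1, 0, 0, 0], [0, 0, 1, 0, 0, 0], [0, 0, 1, 0, 0, 0], [0, 0, 1, 0, 0, 0], [0, 0, 1, 0, 0, 0]],
])

```text
time: 11.42
position: [0.4407, -0.0141, 0.3427]
tool_rot: [0.996, -0.088, -0.001, -0.0]
ft_force: [0.5, 0.1, 0.1]
grip_width: 0.0006
```

Call:
drive_tool([
  [[0, 0, 1, 0, 0, 1], [0, 0, 1, 0, 0, 1], [0, 0, 1, 0, 0, 1], [0, 0, 1, 0, 0, 1], [0, 0, 1, 0, 0, 1], [0, 0, 1, 0, 0, 1], [0, 0, 0.4, 0, 0, 1], [0, 0, 0, 0, 0, 1]],
], grip=0)

```text
time: 12.42
position: [0.441, -0.0142, 0.5024]
tool_rot: [0.945, 0.326, 0.0, -0.0]
ft_force: [-1.2, 0.5, -0.8]
grip_width: 0.0725
```

Call:
drive_tool([
  [[0, 0, 0, 0, 0, 1], [0, 0, 0, 0, 0, 1], [0, 0, 0, 0, 0, 1], [0, 0, 0, 0, 0, 1], [0, 0, 0, 0, 0, 1], [0, 0, 0, 0, 0, 1], [0, 0, 0, 0, 0, 1], [0, 0, 0, 0, 0, 0]],
])

```text
time: 13.42
position: [0.441, -0.0142, 0.5015]
tool_rot: [0.767, 0.641, -0.001, -0.001]
ft_force: [0.4, 0.4, 0.1]
grip_width: 0.0869
```

```bash
python3 look.py 8;python3 wl.py 8
```

```text
13.525 [ 0.44142517 -0.01427305  0.50175999] [ 0.48644793  0.04996321 -0.70510364] 0.08663598908762421
[ 0.44142517 -0.01427305  0.50175999] [ 0.48644793  0.04996321 -0.70510364]
```

View pics/l8.png

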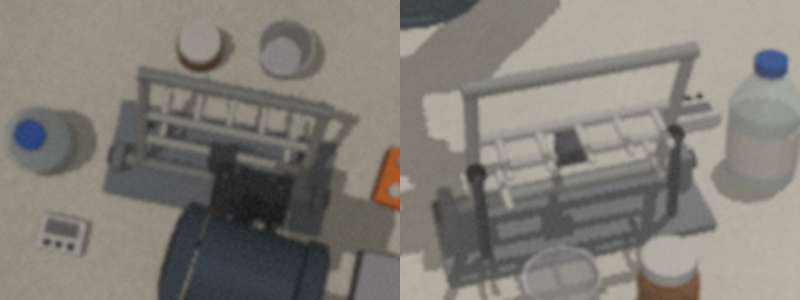

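View pics/w8.png

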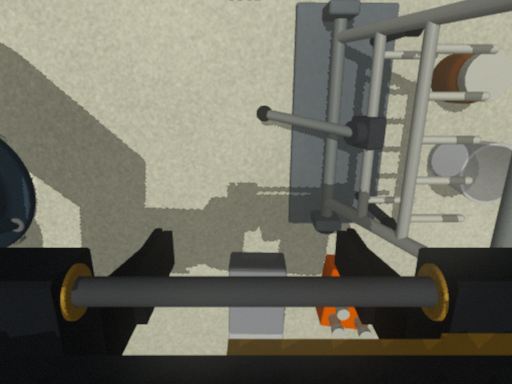

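Run:
```python
from m import *
from scipy.spatial.transform import Rotation as Rn
o=robot.get_obs();R=Rn.from_quat(o['tool_rot']).as_matrix();m=camera_model('wrist');M=m['tool_from_camera'];K=m['K']
def pw(P):
    t=R.T@(P-o['position']);c=M[:3,:3].T@(t-M[:3,3]);return np.round([K[0,0]*c[0]/-c[2]+K[0,2],-K[1,1]*c[1]/-c[2]+K[1,2]],1)
for k in [3.5,3.58,3.64,3.73,3.8]:print(k,pw(foot(H,TI,k)[0]))
print('pivot',pw(fr(H,TI,[-.018,0,.072])[0]),'front corners',pw(hub(H,[-.05,.15,.012])[0]),pw(hub(H,[-.05,-.15,.012])[0]))
```

```text
3.5 [264.6 132. ]
3.58 [264.6 125.6]
3.64 [264.7 120.8]
3.73 [265.  113.5]
3.8 [265.5 107.9]
pivot [358.1 132.6] front corners [297.3   1.3] [289.7 223.4]
```

The foot is at (264,113) in the wrist view. The model predicts (265,113.5) for 3.73, so the kickstand is home. Next I'll grasp the rail.

Call:
drive_tool([
  [[1, 0, 0, 0, 0, 0], [1, 0, 0, 0, 0, 0], [1, 0, 0, 0, 0, 0], [1, 0, 0, 0, 0, 0], [1, 0, 0, 0, 0, 0], [1, 0, 0, 0, 0, 0], [1, 0, 0, 0, 0, 0], [0.7, 0, 0, 0, 0, 0]],
])

```text
time: 14.58
position: [0.6355, -0.0144, 0.5017]
tool_rot: [0.767, 0.641, -0.0, -0.0]
ft_force: [-0.2, 1.8, -0.6]
grip_width: 0.0867
```

Call:
drive_tool([
  [[0, 0, 0, 0, 0, 0], [0, 0, -0.8, 0, 0, 0], [0, 0, -0.8, 0, 0, 0], [0, 0, -0.8, 0, 0, 0], [0, 0, -0.8, 0, 0, 0], [0, 0, -0.2, 0, 0, 0], [0, 0, 0, 0, 0, 0]],
])

```text
time: 15.45
position: [0.6342, -0.0144, 0.4174]
tool_rot: [0.767, 0.642, -0.0, -0.0]
ft_force: [-0.5, -1.0, -0.1]
grip_width: 0.087
```

```bash
python3 wl.py 9
```

```text
[ 0.63424669 -0.01442351  0.41738754] [-0.45906456 -0.96650895 -0.0752786 ]
```

View pics/w9.png

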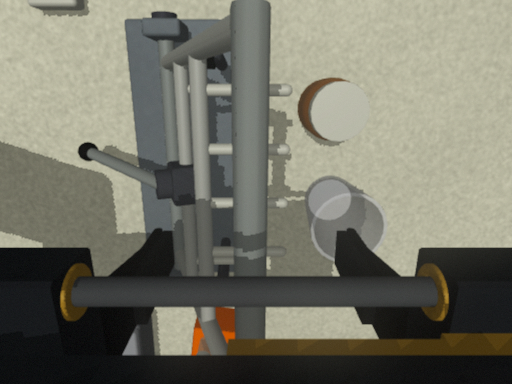

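The rail (column ~250) lies centred between the open fingers (fingertips at columns ~165 and ~345). I'll close on it.

Call:
drive_tool([
  [[0, 0, 0, 0, 0, 0], [0, 0, 0, 0, 0, 0], [0, 0, 0, 0, 0, 0], [0, 0, 0, 0, 0, 0], [0, 0, 0, 0, 0, 0], [0, 0, 0, 0, 0, 0], [0, 0, 0, 0, 0, 0], [0, 0, 0, 0, 0, 0]],
], grip=1, force=20)

```text
time: 16.5
position: [0.6336, -0.0142, 0.4168]
tool_rot: [0.767, 0.642, -0.002, -0.002]
ft_force: [-4.0, 0.9, 6.2]
grip_width: 0.0154
```

Call:
drive_tool([
  [[-0.42, 0.075, 0.16, 0, 0, 0], [-0.42, 0.075, 0.13, 0, 0, 0], [-0.42, 0.075, 0.11, 0, 0, 0], [-0.42, 0.075, 0.09, 0, 0, 0], [-0.42, 0.075, 0.07, 0, 0, 0], [-0.42, 0.075, 0.05, 0, 0, 0], [0, 0, 0, 0, 0, 0]],
])

```text
time: 17.38
position: [0.5714, -0.0029, 0.4342]
tool_rot: [0.767, 0.642, 0.001, 0.001]
ft_force: [4.3, 2.6, 4.4]
grip_width: 0.0152
```

Call:
drive_tool([
  [[-0.2, 0.035, 0.03, 0, 0, 0], [-0.2, 0.035, 0, 0, 0, 0], [-0.2, 0.035, 0, 0, 0, 0], [-0.2, 0.035, 0, 0, 0, 0], [0, 0, 0, 0, 0, 0], [0, 0, 0, 0, 0, 0]],
])

```text
time: 18.12
position: [0.5525, 0.0005, 0.435]
tool_rot: [0.767, 0.642, 0.002, 0.001]
ft_force: [4.2, 2.8, 6.3]
grip_width: 0.0149
```

```bash
python3 look.py 10;python3 -c "
from m import *
print((proj('scene',fr(H,0,[[0,.113,.23],[0,-.113,.23]]))-[170,150])*2.5+[400,0], (proj('scene',foot(H,0,3.73))-[170,150])*2.5+[400,0])"
```

```text
18.225 [5.52558499e-01 4.48603716e-04 4.34938091e-01] [3.45124186 2.64359208 5.85850188] 0.015209437146589793
[[668.52927899 -10.2917017 ]
 [443.88172451  27.28951324]] [[562.78569759 155.13407517]]
```

View pics/l10.png

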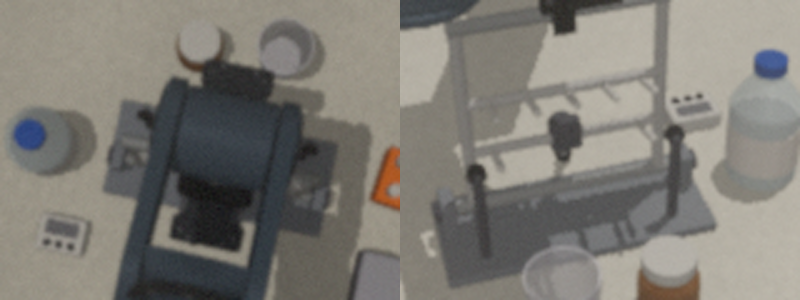

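The frame is nearly upright: the left rail end is at (453,28) against a predicted (444,27). The force is still only about 4 N, so the foot isn't loaded yet. I'll pull on in small steps.

Call:
drive_tool([
  [[-0.08, 0.015, 0, 0, 0, 0], [0, 0, 0, 0, 0, 0], [0, 0, 0, 0, 0, 0]],
])

```text
time: 18.6
position: [0.5506, 0.0008, 0.4349]
tool_rot: [0.767, 0.642, 0.002, 0.001]
ft_force: [3.7, 2.3, 6.7]
grip_width: 0.0153
```

Call:
drive_tool([
  [[-0.08, 0.015, 0, 0, 0, 0], [0, 0, 0, 0, 0, 0], [0, 0, 0, 0, 0, 0]],
])

```text
time: 18.98
position: [0.5486, 0.0012, 0.4349]
tool_rot: [0.767, 0.642, 0.002, 0.001]
ft_force: [3.0, 3.3, 6.5]
grip_width: 0.015
```

Call:
drive_tool([
  [[-0.08, 0.015, 0, 0, 0, 0], [0, 0, 0, 0, 0, 0], [0, 0, 0, 0, 0, 0]],
])

```text
time: 19.35
position: [0.5466, 0.0016, 0.4348]
tool_rot: [0.767, 0.642, 0.002, 0.001]
ft_force: [4.6, 3.2, 6.0]
grip_width: 0.0151
```

Call:
drive_tool([
  [[-0.08, 0.015, 0, 0, 0, 0], [0, 0, 0, 0, 0, 0], [0, 0, 0, 0, 0, 0]],
])

```text
time: 19.73
position: [0.5453, 0.0018, 0.4349]
tool_rot: [0.767, 0.642, 0.003, 0.002]
ft_force: [5.5, 2.8, 3.6]
grip_width: 0.0154
```

Call:
drive_tool([
  [[-0.08, 0.015, 0, 0, 0, 0], [0, 0, 0, 0, 0, 0], [0, 0, 0, 0, 0, 0]],
])

```text
time: 20.1
position: [0.544, 0.002, 0.4349]
tool_rot: [0.767, 0.642, 0.004, 0.003]
ft_force: [8.9, 1.8, 2.4]
grip_width: 0.0154
```

```bash
python3 - <<'E'
from m import *
a=camera('scene')[130:250,170:330];cv2.imwrite('pics/s11.png',cv2.resize(a,(800,600),interpolation=cv2.INTER_CUBIC)[...,::-1])
for t in (-.03,0,.03,.06):
    print(t,(proj('scene',fr(H,t,[[0,.113,.23],[0,-.113,.23]]))-[170,130]).round(1)*5)
o=robot.get_obs();print(o['position'],o['ft_force'],o['moment'])
E
python3 wl.py 11
```

```text
-0.03 [[532.5  73. ]
 [ 85.5 147.5]]
0 [[537.   79.5]
 [ 88.  154.5]]
0.03 [[541.5  86.5]
 [ 90.  162.5]]
0.06 [[546.5  94. ]
 [ 92.5 170.5]]
[0.54404327 0.00197661 0.43487134] [9.5307546  2.39177146 3.05371661] [ 0.32157317 -1.80154397 -0.0451384 ]
[0.54404327 0.00197661 0.43487134] [9.5307546  2.39177146 3.05371661]
```

View pics/s11.png

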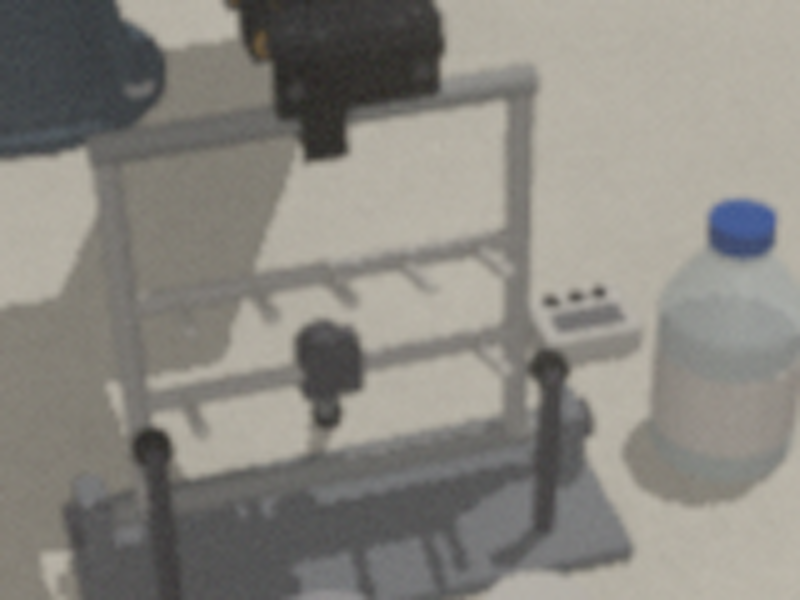

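View pics/w11.png

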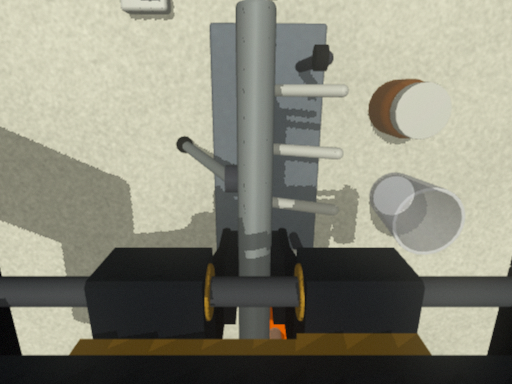

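The rail ends at (535,80) and (93,150) match the model for tilt ≈ 0. The pull has risen above the spring load, so the foot is on the bench. I'll add one more small preload and hold.

Call:
drive_tool([
  [[-0.06, 0.01, 0, 0, 0, 0], [0, 0, 0, 0, 0, 0], [0, 0, 0, 0, 0, 0], [0, 0, 0, 0, 0, 0], [0, 0, 0, 0, 0, 0], [0, 0, 0, 0, 0, 0]],
])

```text
time: 20.95
position: [0.5432, 0.0021, 0.4349]
tool_rot: [0.767, 0.641, 0.004, 0.004]
ft_force: [11.2, 1.8, 1.7]
grip_width: 0.0154
```

Run:
```python
from m import *
from scipy.spatial.transform import Rotation as Rn
o=robot.get_obs();R=Rn.from_quat(o['tool_rot']).as_matrix();m=camera_model('wrist');M=m['tool_from_camera'];K=m['K']
def pw(P):
    t=R.T@(P-o['position']);c=M[:3,:3].T@(t-M[:3,3]);return np.round([K[0,0]*c[0]/-c[2]+K[0,2],-K[1,1]*c[1]/-c[2]+K[1,2]],1)
for t in (-.03,0,.03):
  for k in [3.58,3.64,3.73]:print(t,k,pw(foot(H,t,k)[0]))
cv2.imwrite('pics/w12.png',camera('wrist')[...,::-1]);o=robot.get_obs();print(o['time'],o['position'],o['ft_force'],o['grip_width'])
```

```text
-0.03 3.58 [187.3 156.8]
-0.03 3.64 [187.  151.9]
-0.03 3.73 [186.4 144.6]
0 3.58 [186.1 157.2]
0 3.64 [185.8 152.3]
0 3.73 [185.2 144.9]
0.03 3.58 [185.  157.6]
0.03 3.64 [184.7 152.7]
0.03 3.73 [184.1 145.2]
21.0 [0.54315103 0.00212395 0.43488236] [10.35351121  1.24569169  0.77096717] 0.0151908381416953
```

View pics/w12.png

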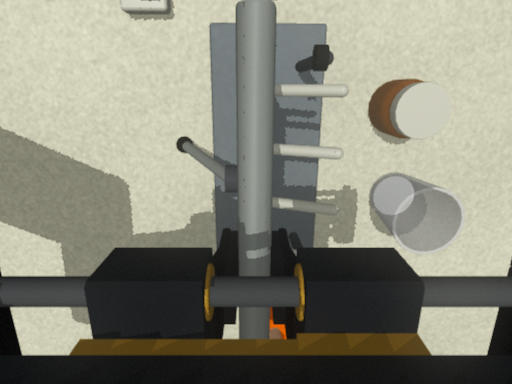

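The foot is at (184,144) against a predicted (185,145) for 3.73 rad upright, and the force is steady at about 10–11 N. I'll hand in now.

```bash
python3 -c "
from rig import robot
print(robot.hand_in())"
```

```text
the job is handed in; nothing more can be done
None
```

I flipped the kickstand over and pressed it home, pulled the frame upright by its top rail, and handed in at about 21 s still gripping the rail. The hand-in gives no verdict.

- **Kickstand:** With the frame still leaning back, the pushing force rose sharply to 33 N at the stop. The foot's position in the wrist image then matched 3.73 rad to within about a pixel. It matched again once the frame was upright.
- **Frame:** The rail ends matched a tilt of about 0 rad in the scene camera. The pulling force was steady at 10–11 N, well above the 3–5 N needed to hold the frame. I take the rest to be the foot pressing on the bench, as that force can't be read directly.
- **Grip:** The fingers were closed on the rail at 15 mm opening with a 20 N grip setting.
- **Upright position:** The force began rising 4–6 mm later than my fit predicted. The foot contact and the images agreed on upright, so I put the difference down to calibration and grip error.
- **Other items:** The bystanders looked undisturbed in the pictures, but I didn't re-measure their positions at the end.

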